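# Swing out the prop leg of the tablet stand

## Robot

A 7-joint arm with a two-finger parallel gripper is mounted at the origin on a cart in front of the work surface, level with it; the furniture and walls round the work are solid. World frame = base frame: x ahead of the robot, y to its left, z up, the work surface at z = 0. Lengths are in m, angles in rad, forces in N, time in s.
With the tool pointing down it reaches from about 0.425 to 0.925 m from the base axis. Payload 6.8 kg.
Tool frame: the origin (TCP) lies on the front face of the gripper's body, between the roots of the fingers; the fingertips stand 73 mm ahead of it and the grasp point (between the pads) lies 54 mm ahead of it (env.nose_length is the distance from the TCP to the fingertips, in m); z points along the fingers, y is the line along which they close (so a half turn about z gives the same grasp; the last joint's range is limited). The gripper opens to 85 mm and grips with 20 to 120 N. Pads are 22 mm wide; open, the fingers measure 114 mm over their backs; the gripper's body (76 mm by 85 mm) begins 54 mm behind the grasp point. The pads swing forward as they close: fully open they stand 13 mm farther back than shut.
Start: joints at [-1.428, 0.477, 0.022, 1.555, -0.011, 1.109, -0.083], TCP at [0.168, 0.654, 0.304] pointing down, gripper open.
Joint ranges: [-2.96, 2.96], [-0.34, 2.1], [-1.41, 1.46], [0.24, 2.44], [-1.37, 4.51], [0.17, 1.92], [-2.96, 2.96]. Speed limits (rad/s): [2.39, 2.39, 3.14, 3.14, 3.14, 3.14, 3.14].

## Interface

Orientations are given as a unit quaternion [w, x, y, z].
In Python, from cell import env, kin, camera, calibration, job gives the robot as it stands. The module is installed in compiled form; this text tells all that it offers. Calls block until the motion is done:
- env.reach(position, orientation): joint-space move of the TCP to a pose.
- env.movel(position, velocity=0.15, rot=None, stop_force=None): straight line of the TCP; rot=None keeps the orientation; velocity is the mean speed in m/s. With stop_force (N) it stops when the force on the tool has changed by that much, and returns True; else False.
- env.goto_joints(angles): joint-space move.
- env.grip(opening, f_grip=None): finger opening in m; f_grip is the grip in N (None keeps the last); returns when the fingers have stopped.
- env.dwell(seconds).
- kin.inverse_kinematics(position, orientation): joint angles nearest the present ones, or None.
- env.get_state(): the state.
- camera(name): name is "side" or "top"; returns (picture, depth): 480x640x3 uint8, blue, green, red; 480x640 float32, m along the optical axis (not along the pixel's ray), 0 where there is no reading.
- calibration(name): a dict with "fx", "fy", "cx", "cy" (pixels), "rvec" (rotation vector, rad) and "tvec" (3), from world to camera coordinates, as OpenCV has them. Camera axes: x right, y down, z forward; pixel columns grow to the right and rows downward; lengths in m; the calibration is good to about 2 mm. A picture is of the moment at which its call begins. calibration takes no time and is no camera call.
A pose or a line that the arm cannot do raises env.PlanningError and nothing moves.
- job.job_done(): hands the job in; it is judged then, once.
The state is a dict: "time": time; "qpos": joint angles; "joint_velocities": joint speeds; "joint_torque": joint torques, N m; "tcp_pos": TCP position; "orientation": TCP orientation; "force": force on the tool from outside, world axes, zero at the start; "torque": the same for the moment, N m; "opening": finger opening in m; "gripper_force": force on a finger pad.
Only numpy, scipy, OpenCV 4.12 (cv2) and the standard library are available. Lean on these libraries where they do the work, as an engineer would, in place of code of your own. Each camera call takes 0.05 s, during which the arm holds its last target. There are 200 camera calls.

## Task

One of the two small wooden stands on the covered cooker carries a tablet showing a recipe. Push the folded prop leg at the back of that stand out all the way until it rests against its stop, and take your hand away. Leave the leg of the empty stand folded.

Things in the scene. Friction and masses are not known exactly. Their poses are not given: they have to be found in the camera images.
- tablet_leg_tab (a point): Push point on the leg of the stand with the black tablet. Leg: upright wooden board 8 mm thick, 112 mm long from the hinge, top edge 118 mm above the grey board; its outer 40 mm is an orange tab, left of the panel. The point is on the tab's front face, 90 mm from the hinge axis, 95 mm above the board. It turns with the leg: y outward along the leg, x the way it swings open (push along +x), z up.
- tablet_leg_hinge (a point): On that leg's vertical hinge axis, 95 mm above the grey board (6 mm thick) that covers the cooker, behind the stand's panel (140 mm wide, 130 mm tall, fixed firmly, tablet side toward the robot). Axes of the stand: x out of the panel's back, y along the panel toward the tab, z up. From here panel and tablet fill x -28 to -10 mm, y -80 to +60 mm; the leg's mid-plane passes through the axis.
- tablet_leg (a joint): Angle of that leg about its hinge, rad: 0 folded flat along the panel's back (leg along the stand's +y), growing as the outer end swings backward (+x); at 1.40 (80 degrees) it sticks out behind the panel and meets a hard stop. Starts at 0 to 0.35. Light friction (about 1 N at the tab), no spring, stays where it is left.
- empty_leg (a joint): Angle, rad, of the same kind of leg on the other, like stand, which carries nothing: 0 folded, 1.40 fully out. It starts at 0 to 0.2 and is to stay folded.

How it is judged:
By the outcome, as a careful person would: the job done as asked, in the order asked, and still so for the second after the job is handed in, with the robot touching nothing.
It also fails if it takes over 27 s, if anything falls off the work surface, if the arm or the gripper's body presses on something with over 40 N, if the wrist force passes 120 N, or if a joint passes its speed limit or range.

## Working session

There is one attempt and no reset: what is moved stays moved. The work goes in short steps, each a Python script; the robot and the scene stay as the last script left them, time stands still between calls to the robot, and variables do not carry over. Pictures are saved under pics/ and viewed, at most 10 in all, crops included, and the job is handed in when it is done.

```bash
mkdir -p pics
cat > h.py <<'E'
import numpy as np, cv2
from cell import env, kin, camera, calibration, job
def cloud(name):
    im,d=camera(name); c=calibration(name)
    R=cv2.Rodrigues(np.array(c["rvec"],float))[0]; t=np.array(c["tvec"],float).ravel()
    v,u=np.mgrid[0:480,0:640]
    P=np.stack([(u-c["cx"])/c["fx"]*d,(v-c["cy"])/c["fy"]*d,d],-1)
    W=(P-t)@R
    W[d==0]=np.nan
    return im,W
E
python3 - <<'E'
from h import *
for n in("side","top"):
    im,W=cloud(n); cv2.imwrite(f"pics/{n}0.png",im); np.save(f"{n}0.npy",W)
    c=calibration(n);R=cv2.Rodrigues(np.array(c["rvec"],float))[0]
    print(n,-R.T@np.array(c["tvec"]).ravel(),R[2],c["fx"])
print(env.get_state())
E
```

```text
side [0.33444852 0.97720884 0.78313927] [ 0.18448925 -0.77616781 -0.6029322 ] 622.8046801655348
top [0.39838967 0.07594791 0.98493249] [ 0.14596479  0.0078422  -0.9892587 ] 586.823115192537
{'time': 0.1, 'qpos': array([-1.42813627,  0.47773492,  0.02233901,  1.55633591, -0.01149516,
        1.10933053, -0.08307457]), 'joint_velocities': array([ 0.00022322,  0.00027928,  0.00148036, -0.00359554,  0.00066821,
        0.00107784, -0.00055697]), 'joint_torque': array([ 3.69915302e-03, -5.97761929e+01,  1.61338024e+00, -2.81953132e+01,
        1.28166057e-02,  5.01972274e-03,  3.58174631e-06]), 'tcp_pos': array([0.16739287, 0.65348588, 0.3030181 ]), 'orientation': array([-4.25117824e-05,  1.25026428e-01,  9.92153056e-01, -8.39198487e-04]), 'force': array([-0.13785177, -0.02771971, -0.42792085]), 'torque': array([-0.01426395, -0.03395994,  0.04889388]), 'gripper_force': 0.0, 'opening': 0.08531541566775265}
```

View pics/side0.png

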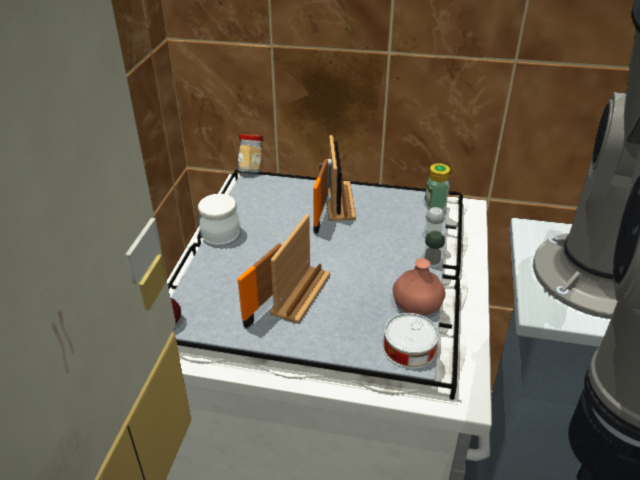

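View pics/top0.png

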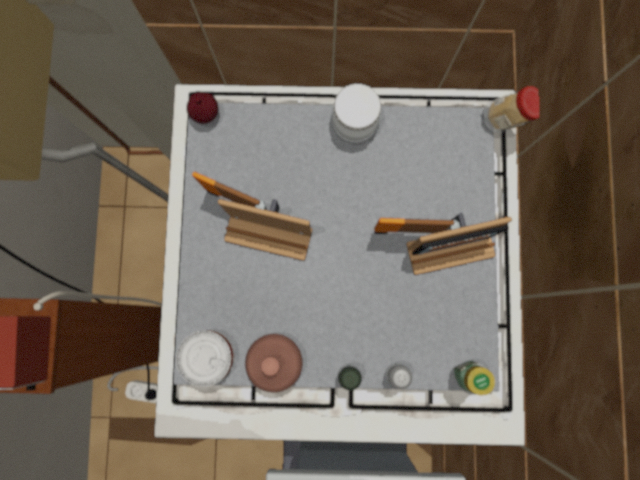

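The tablet stand is the right one in the top view: panel from (412,245) to (508,220), and its leg from the orange tab at (378,226) to the hinge near (458,224). The empty stand is on the left. Next I measure the leg and panel from the depth.

Run:
```python
from h import *
W=np.load("top0.npy"); im=cv2.imread("pics/top0.png")
zb=np.nanmedian(W[270:330,330:380,2]); print("board",zb)
for nm,(x0,x1,y0,y1) in dict(tablet=(370,515,205,255),empty=(190,315,165,240)).items():
    S=W[y0:y1,x0:x1].reshape(-1,3); C=im[y0:y1,x0:x1].reshape(-1,3).astype(int)
    h=S[:,2]-zb
    org=(C[:,2]>150)&(C[:,1]<130)&(C[:,0]<60)
    for k,m in (("panel",(h>.124)&(h<.14)),("tab",org&(h>.108)&(h<.124)),("legtop",(h>.110)&(h<.123)),):
        Q=S[m]
        if len(Q)<5: print(nm,k,len(Q));continue
        vx,vy,cx,cy=cv2.fitLine(Q[:,:2].astype(np.float32),cv2.DIST_HUBER,0,.01,.01).ravel()
        if vy<0: vx,vy=-vx,-vy
        s=(Q[:,:2]-[cx,cy])@[vx,vy]; w=(Q[:,:2]-[cx,cy])@[vy,-vx]
        print(nm,k,len(Q),"c",cx,cy,"dir",vx,vy,"s",np.percentile(s,[0,2,98,100]).round(4),"w",np.percentile(w,[2,98]).round(4),"ends",(np.array([cx,cy])+np.outer(np.percentile(s,[1,99]),[vx,vy])).round(3).tolist())
big=cv2.resize(im[190:290,350:520],None,fx=4.5,fy=4.5,interpolation=cv2.INTER_CUBIC); cv2.imwrite("pics/crop.png",big)
# tall things
for nm,(u,v) in dict(jar=(357,110),spice=(515,108),green=(478,380),grey=(400,376),dark=(348,376),vase=(272,360)).items(): print(nm,W[v,u].round(3))
Ws=np.load("side0.npy"); print("leftcab",Ws[300,100].round(3),"rightwall",W[250,570],"backwall",W[10,300], W[50,300])
```

```text
board 0.006359144098703889
tablet panel 524 c 0.53175354 -0.1318168 dir -0.23840968 0.9711647 s [-0.0703 -0.0664  0.0666  0.0695] w [-0.0037  0.0041] ends [[0.548, -0.198], [0.515, -0.066]]
tablet tab 43 c 0.5408928 -0.028407095 dir 0.04878201 0.99880946 s [-0.0152 -0.0152  0.0207  0.0218] w [-0.0009  0.0017] ends [[0.54, -0.044], [0.542, -0.007]]
tablet legtop 1055 c 0.5328581 -0.12906475 dir 0.08284571 0.99656236 s [-0.0701 -0.0638  0.1186  0.1237] w [-0.0298  0.0123] ends [[0.527, -0.195], [0.543, -0.008]]
empty panel 528 c 0.55078113 0.16438156 dir 0.21997604 0.9755053 s [-0.069  -0.0658  0.0657  0.0694] w [-0.0037  0.0043] ends [[0.536, 0.099], [0.566, 0.23]]
empty tab 40 c 0.59989756 0.25758988 dir 0.38582918 0.9225702 s [-0.0174 -0.0169  0.0158  0.0164] w [-0.001   0.0022] ends [[0.593, 0.242], [0.606, 0.272]]
empty legtop 588 c 0.58255464 0.21284258 dir 0.40771684 0.9131084 s [-0.125  -0.1158  0.0655  0.0692] w [-0.0231  0.0057] ends [[0.533, 0.102], [0.61, 0.274]]
jar [0.728 0.026 0.084]
spice [ 0.738 -0.229  0.079]
green [ 0.313 -0.154  0.104]
grey [ 0.314 -0.044  0.075]
dark [0.312 0.034 0.075]
vase [0.335 0.148 0.101]
leftcab [0.595 0.638 0.417] rightwall [ 0.49738837 -0.26455983  0.17933907] backwall [0.93038286 0.12396601 0.02515779] [ 0.92834314  0.12941897 -0.12601739]
```

View pics/crop.png

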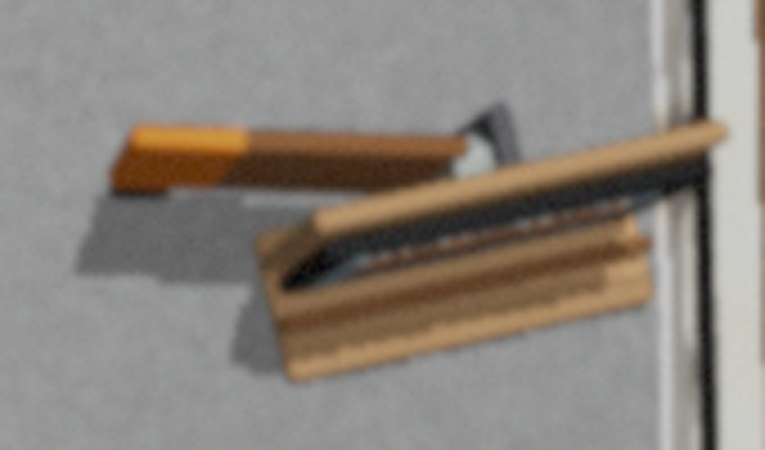

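```bash
cat >> h.py <<'E'
from scipy.spatial.transform import Rotation as Ro
H=np.array([.5425,-.1188]); A0=np.arctan2(.9712,-.2384)   # hinge, stand y direction
ZT=.083+env.nose_length
def pose(th,r,d,sgn,z=ZT):
    a=A0-th; l=np.array([np.cos(a),np.sin(a)]); n=np.array([l[1],-l[0]])
    y=np.r_[sgn*n,0]; zz=np.array([0,0,-1.]); x=np.cross(y,zz)
    q=Ro.from_matrix(np.c_[x,y,zz]).as_quat()[[3,0,1,2]]
    return np.r_[H+r*l-d*n,z],q
E
python3 - <<'E'
from h import *
print(env.nose_length)
for s in(1,-1):
    for th,d,z in((.25,.032,.3),(.25,.032,ZT),(.6,.018,ZT),(1,.018,ZT),(1.4,.018,ZT)):
        p,q=pose(th,.093,d,s,z); j=kin.inverse_kinematics(p,q)
        print(s,th,p.round(3),None if j is None else np.round(j,2))
E
```

```text
0.0726
1 0.25 [ 0.511 -0.026  0.3  ] [-0.78  0.27  0.85  1.99 -0.25  0.99  0.18]
1 0.25 [ 0.511 -0.026  0.156] [-0.64  0.52  0.74  2.1  -0.54  0.71  0.44]
1 0.6 [ 0.558 -0.025  0.156] [-0.57  0.57  0.66  1.99 -0.5   0.75  0.04]
1 1 [ 0.593 -0.039  0.156] [-0.53  0.62  0.67  1.91 -0.53  0.8  -0.33]
1 1.4 [ 0.621 -0.065  0.156] [-0.49  0.67  0.7   1.83 -0.57  0.85 -0.66]
-1 0.25 [ 0.511 -0.026  0.3  ] [-1.04  0.49  1.3   2.   -0.54  1.07 -2.65]
-1 0.25 [ 0.511 -0.026  0.156] [-0.93  0.87  1.27  2.12 -1.03  1.01 -2.24]
-1 0.6 [ 0.558 -0.025  0.156] [-0.19  0.48  0.16  1.97 -0.11  0.7   2.82]
-1 1 [ 0.593 -0.039  0.156] [-0.21  0.53  0.23  1.88 -0.17  0.74  2.49]
-1 1.4 [ 0.621 -0.065  0.156] [-0.24  0.58  0.33  1.82 -0.26  0.78  2.21]
```

Run:
```python
from h import *
env.grip(0.0)
p,q=pose(.25,.093,.034,1,.28); env.reach(p,q)
p,q=pose(.25,.093,.034,1); env.movel(p,.12,stop_force=8)
s=env.get_state(); print(s["time"],s["tcp_pos"],p,s["opening"],s["force"])
a,_=camera("side"); b,_=camera("top")
cv2.imwrite("pics/a1.png",np.hstack([cv2.resize(a[120:260,240:440],(400,280)),cv2.resize(b[150:290,340:540],(400,280))]))
```

```text
4.7333 [ 0.50983671 -0.02558551  0.15620421] [ 0.50936541 -0.02548816  0.1556    ] 0.00022098612493615143 [-0.23876706 -0.00076085 -0.68268488]
```

View pics/a1.png

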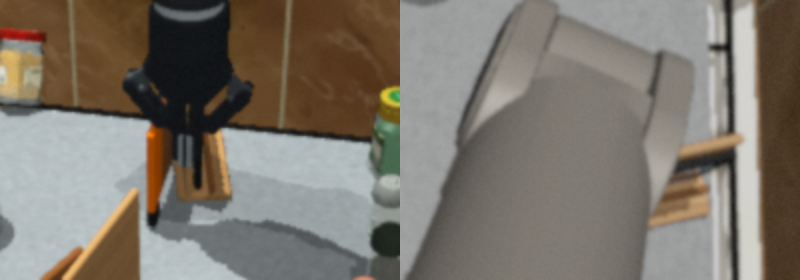

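The shut fingers, at (185,150) in the left half, stand just on the robot side of the orange tab at (157,165), with no contact. Now I push along the arc.

Run:
```python
from h import *
for th in np.r_[np.arange(.3,1.3,.14),1.3,1.4,1.5,1.6]:
    p,q=pose(th,.093,.0185,1)
    hit=env.movel(p,.07,rot=q,stop_force=12 if th>1.1 else 25)
    s=env.get_state(); print(round(th,2),round(s["time"],2),s["tcp_pos"].round(4),s["force"].round(1),hit)
    if hit: break
a,_=camera("side"); b,_=camera("top")
cv2.imwrite("pics/a2.png",np.hstack([cv2.resize(a[120:260,240:440],(400,280)),cv2.resize(b[150:290,340:540],(400,280))]))
```

```text
0.3 5.28 [ 0.5301 -0.0249  0.1556] [-0.4 -0.4  0.1] False
0.44 5.62 [ 0.5426 -0.024   0.1554] [-0.4  0.   0.5] False
0.58 5.96 [ 0.5556 -0.0251  0.1555] [-0.4 -1.1  0.8] False
0.72 6.3 [ 0.5685 -0.0279  0.1555] [ 0.7  0.4 -0.6] False
0.86 6.64 [ 0.5809 -0.0325  0.1555] [-0.  -0.7 -0.1] False
1.0 6.98 [ 0.5926 -0.0387  0.1555] [ 0.4  0.1 -0.2] False
1.14 7.33 [ 0.6034 -0.0465  0.1555] [ 0.1 -0.2  0.5] False
1.28 7.67 [ 0.6129 -0.0557  0.1555] [-0.1 -0.2  0.7] False
1.3 7.92 [ 0.6142 -0.0569  0.1555] [-0.7  0.1  1.3] False
1.4 8.12 [ 0.6189 -0.0613  0.1556] [-5.   4.2 10.9] True
```

View pics/a2.png

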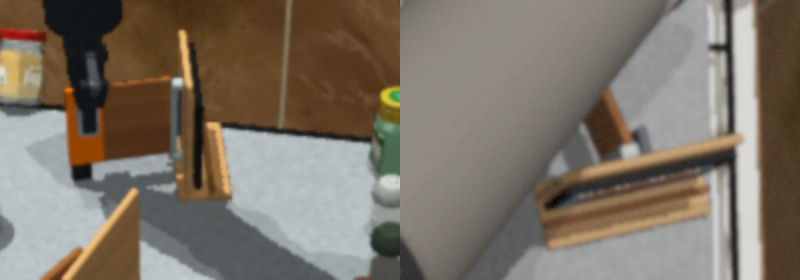

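The leg is nearly out: tab at (85,130) with the finger still on it. The stop force had an odd vertical share, so I check the settled force and press a little further.

Run:
```python
from h import *
def show(t):
    s=env.get_state(); print(t,round(s["time"],2),s["tcp_pos"].round(4),s["force"].round(1),Ro.from_quat(s["orientation"][[1,2,3,0]]).as_matrix()[:2,1].round(3))
show("now"); env.dwell(.3); show("settled")
for th in(1.4,1.45,1.5,1.55,1.6):
    p,_=pose(th,.093,.0185,1); _,q=pose(1.4,.093,.0185,1)
    hit=env.movel(p,.04,rot=q,stop_force=15); show((th,hit)); env.dwell(.1); show("settled")
    f=env.get_state()["force"]
    if np.hypot(f[0],f[1])>10: break
```

```text
now 8.22 [ 0.6189 -0.0612  0.1557] [-4.3  4.   9.3] [ 0.404 -0.915]
settled 8.53 [ 0.6188 -0.0612  0.1557] [-3.4  3.9  9.8] [ 0.404 -0.915]
(1.4, False) 8.78 [ 0.6192 -0.0617  0.1558] [-8.3  9.7 11. ] [ 0.402 -0.915]
settled 8.88 [ 0.6192 -0.0617  0.1558] [-8.2  9.  10. ] [ 0.402 -0.915]
```

Stiff contact, with most of the force against the push direction. I back off and measure the leg angle.

Run:
```python
from h import *
s=env.get_state(); p=s["tcp_pos"]; n=np.array([.40,-.9165,0])
env.movel(p-.045*n,.1); p=p-.045*n
env.movel(p+[0,0,.13],.2)
env.movel(np.array([.45,.25,.30]),.25)
s=env.get_state(); print(s["time"],s["force"])
im,W=cloud("top"); cv2.imwrite("pics/t3.png",im); np.save("t3.npy",W)
S=W.reshape(-1,3); C=im.reshape(-1,3).astype(int); h=S[:,2]-.0064
org=(C[:,2]>150)&(C[:,1]<130)&(C[:,0]<60)
for nm,b in(("tablet",S[:,1]<.05),("empty",S[:,1]>.05)):
    m=org&b&(h>.108)&(h<.124)&(S[:,0]>.4)
    if m.sum()<5: print(nm,m.sum()); continue
    Q=S[m][:,:2]; vx,vy,cx,cy=cv2.fitLine(Q.astype(np.float32),cv2.DIST_HUBER,0,.01,.01).ravel()
    print(nm,m.sum(),cx,cy,vx,vy,"fit angle",A0-np.arctan2(vy,vx),"centre angle",A0-np.arctan2(cy-H[1],cx-H[0]))
```

```text
11.7 [ 0.8634833  -0.2655872   0.30143261]
tablet 32 0.6260662 -0.07943484 0.9179496 0.39669695 fit angle 1.403590715540995 centre angle 1.3712732343089138
empty 34 0.5986643 0.25582013 0.3844109 0.9231621 fit angle 0.6352797514334816 centre angle 0.3895250898948772
```

View pics/t3.png

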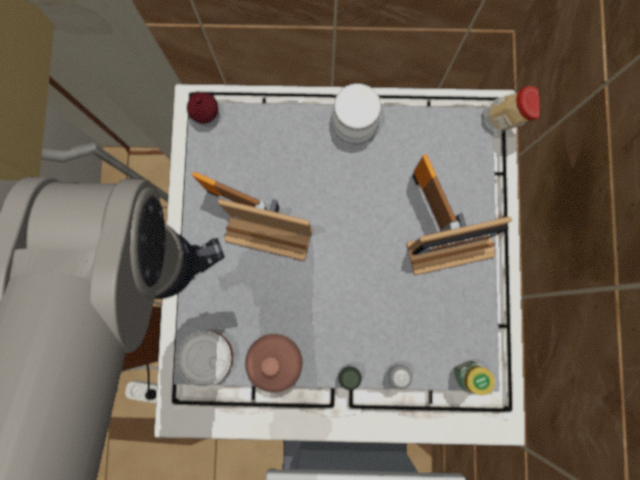

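The tablet stand's leg now sticks out behind the panel, from (455,222) to (423,160). Its fitted angle is 1.40, which is the stop. The empty stand's leg, at (195,178), hasn't moved, and the arm is clear.

```bash
python3 -c "
from h import *
print(job.job_done())"
```

```text
the job is handed in; nothing more can be done
None
```

I pushed the tablet stand's prop leg out to its stop (measured about 1.40 rad), left the empty stand's leg folded, moved the arm clear, and handed the job in at about 12 s.

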